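# Seat the lime reamer on the juicer and hold it pressed

## Task

Get the juicer ready for limes: pick up the yellow ribbed reamer, set it on the juicer's drive and turn it until the splines mesh and it slides fully home. Then press it down against the drive's spring as far as it will go and keep it there: finish while your fingers are still holding the reamer pressed down. Leave the lunchbox, the two stacked jars and the muffin cup as they are.

Things in the scene. Friction and masses are not known exactly. Their poses are not given: they have to be found in the camera images.
- reamer: loose yellow plastic citrus reamer, about 70 g, upright on the counter. Origin: centre of its underside, z up its axis; 60 mm tall. Round 38 mm core, domed above 36 mm, with a skirt at the foot (56 mm across, 4 mm high). Four upright ribs 6 mm wide in line with its x and y axes, from 4 to 38 mm height, 46 mm across a facing pair of ribs: grip these from above
- bore (a point): mouth of the reamer's bore, at the centre of its underside, axes as the reamer's. The bore is a cross 30 mm deep: two crossing slots, each 7.4 mm wide and 30 mm long, in line with the ribs (x and y axes), so every quarter turn gives the same fit
- seat (a point): centre of the drive's flat black shoulder (28 mm across), where the reamer's underside rests when home; 100 mm above the counter with the drive up. On it stand four orange spline wings, a cross along this point's x and y axes (22 mm tip to tip, 5 mm thick, 14 mm high). The point turns and sinks with the drive. Its angle differs each time; it turns only against stiff friction, 0.25 N m
- pin_tip (a point): tip of the drive's round-ended steel pilot pin, 8.4 mm diameter, on the drive's axis, 24 mm above the shoulder and 10 mm above the wings. The pin enters the reamer's bore at any angle; the wings enter only when ribs and wings line up to about 0.1 rad, otherwise the reamer stays 14 mm above the shoulder
- press (a joint): how far the juicer's drive is pressed down, m: 0 up, 0.006 at its lower stop. A spring holds it up: it starts to sink at about 3 N, reaches the stop at about 9 N, and comes back up when let go
- juicer: electric citrus juicer, fixed to the counter; grey round base with a shallow white tray on top. Origin at the centre of its underside. 126 mm across at the tray rim, rim 93 mm above the counter, tray floor about 74 mm; the drive stands upright on its axis. A small pouring lip points to its -x
- lunchbox: blue plastic lunchbox, fixed, 120 x 180 x 55 mm plus a 7 mm lid with a small white knob (its highest point, about 100 mm up); origin at the centre of its underside; leave alone
- lunch_lid (a joint): hinge of the lunchbox's flap lid, rad, 0 closed, growing as it opens; leave shut
- jar_low: lower of two stacked glass snack jars, 64 mm diameter, 65 mm tall, origin at the centre of its underside; leave alone
- jar_top: upper snack jar, same size, standing on the lower; leave alone
- muffin_cup: small red muffin cup, 68 mm diameter, 34 mm tall, loose, origin at the centre of its underside; leave alone
Not all that is in view belongs to the job. What is shaped like the juicer but pink or red is not meant.

How it is judged:
By the outcome, as a careful person would: the job done as asked, in the order asked, and still so for the second after the job is handed in, while the arm keeps its last pose, push and grip.
It also fails if it takes over 42 s, if anything falls off the work surface, if the arm or the gripper's body presses on something with over 40 N, if the wrist force passes 120 N, or if a joint passes its speed limit or range.

## Robot

A 7-joint arm with a two-finger parallel gripper is mounted at the origin on the work surface. World frame = base frame: x ahead of the robot, y to its left, z up, the work surface at z = 0. Lengths are in m, angles in rad, forces in N, time in s.
With the tool pointing down it reaches from about 0.425 to 0.875 m from the base axis. Payload 8.4 kg.
Tool frame: the origin (TCP) lies at the very end of the fingers, on their centre line; the grasp point (between the pads) lies 19 mm behind it; z points along the fingers, y is the line along which they close (so a half turn about z gives the same grasp; the last joint's range is limited). The gripper opens to 85 mm and grips with 20 to 120 N. Pads are 22 mm wide; open, the fingers measure 114 mm over their backs; the gripper's body (76 mm by 85 mm) begins 54 mm behind the grasp point. The pads swing forward as they close: fully open they stand 13 mm farther back than shut.
Start: joints at [-1.265, 0.333, 0.04, 1.465, -0.013, 1.343, -0.059], TCP at [0.256, 0.597, 0.231] pointing down, gripper open.
Joint ranges: [-2.58, 2.58], [-0.38, 2.09], [-1.3, 1.39], [0.25, 2.4], [-1.5, 4.64], [0.08, 2.09], [-2.65, 2.65]. Speed limits (rad/s): [2.22, 2.22, 2.79, 2.79, 3.14, 3.14, 3.14].

## Interface

Orientations are given as a unit quaternion [w, x, y, z].
In Python, from cell import ctrl gives the robot as it stands.
- The arm moves only by the tool hand_motion, called after "Emit:" as name(argument=value, ...), one argument or row to a line, values as JSON. Schema: {"type":"object","properties":{"segments":{"type":"string"},"clamp_n":{"type":"number"},"only":{"type":"string"},"quiet":{"type":"boolean"},"lines":{"type":"string"}},"required":["segments"],"additionalProperties":false}. segments is a string of 1 to 10 rows, parted by semicolons, with the numbers parted by spaces; each row has 5 numbers: the finger opening in m, then dx, dy, dz in parts of the range, where 1.0 means 0.4 m, then a turn about the tool's z in fractions of the full range, 1 being 4 rad; each row shifts and turns the commanded pose from where the row before left it, along the tool's axes as they then stand; what a row does not reach is not made up. A row lasts 1/12 s, in which the tool goes at most 0.0417 m and 0.125 rad, less where a joint would pass 70% of its speed; a pose out of reach is approached as far as the arm can. The fingers move at their own pace and stop on an object; clamp_n is the grip in N (left out, the last holds). Time passes only in rows, so rows that do not move let the fingers close. The tool returns the time, the measured TCP pose, the force, the opening and the grip force at its end. only (a regular expression) keeps the lines of the reply that match it, lines (a string "A,B") keeps lines A to B, and quiet returns only ok. A shift or turn number past 1, either way, is cut back to 1. Input that does not fit is refused with a message, and nothing moves.
- ctrl.observe(): the state, without advancing time (a new reading comes with each control period).
- ctrl.camera(name): name is "scene" or "top" or "wrist"; returns the picture (480x640x3 uint8, red, green, blue); there is no depth.
- ctrl.calibration(name): a dict with "K" (3x3 intrinsics, pixels), "distortion" ([k1, k2, p1, p2, k3] as OpenCV has them; the pictures are not rectified), "view" (4x4, takes a point from world to camera coordinates); the wrist camera has in their place "hand_eye" (4x4, takes a point from camera to tool coordinates, whose origin is the TCP and whose axes are the flange's). Camera axes: x right, y up, looking along -z (the intrinsics and any distortion apply to the point x, -y, -z); pixel columns grow to the right and rows downward; lengths in m; the calibration is good to about 2 mm. A picture is of the moment at which its call begins: read the wrist's pose just before it. calibration takes no time and is no camera call.
- ctrl.sign_off(): hands the job in; it is judged then, once.
The state is a dict: "time_s": time; "joint_pos": joint angles; "dq": joint speeds; "tau": joint torques, N m; "position": TCP position; "eef_rot": TCP orientation; "wrist_force": force on the tool from outside, world axes, zero at the start; "ft_torque": the same for the moment, N m; "width": finger opening in m; "grip_force": force on a finger pad.
Only numpy, scipy, OpenCV 4.12 (cv2) and the standard library are available. Lean on these libraries where they do the work, as an engineer would, in place of code of your own. Each camera call takes 0.05 s, during which the arm holds its last target. There are 200 camera calls.

## Working session

There is one attempt and no reset: what is moved stays moved. The work goes in short steps, Python scripts to look and compute and a tool call to move; the robot and the scene stay as the last step left them, time stands still between calls to the robot, and variables do not carry over. Pictures are saved under pics/ and viewed, at most 10 in all, crops included, and the job is handed in when it is done.

```bash
mkdir -p pics; cat > h.py <<'E'
import numpy as np, cv2
from cell import ctrl
from scipy.spatial.transform import Rotation as R
def snap(n,f):
    im=ctrl.camera(n); cv2.imwrite('pics/'+f,im[:,:,::-1]); return im
def rot(q): return R.from_quat([q[1],q[2],q[3],q[0]]).as_matrix()
def pose():
    o=ctrl.observe(); T=np.eye(4); T[:3,:3]=rot(o['eef_rot']); T[:3,3]=o['position']; return T
def view(n,T=None):
    c=ctrl.calibration(n)
    V=np.array(c['view']) if n!='wrist' else np.linalg.inv(T@np.array(c['hand_eye']))
    return np.array(c['K']),np.array(c['distortion']),V
def ray(cv,px):
    K,d,V=cv; u=cv2.undistortPoints(np.array([[px]],float),K,d)[0,0]
    Ci=np.linalg.inv(V); r=Ci[:3,:3]@np.array([u[0],-u[1],-1]); return Ci[:3,3],r/np.linalg.norm(r)
def onz(cv,px,z):
    o,r=ray(cv,px); return o+r*(z-o[2])/r[2]
def tri(L):
    A=0;b=0
    for cv,px in L:
        o,r=ray(cv,px); P=np.eye(3)-np.outer(r,r); A=A+P; b=b+P@o
    x=np.linalg.solve(A,b); return x,[np.linalg.norm(np.cross(x-ray(cv,px)[0],ray(cv,px)[1])) for cv,px in L]
def proj(cv,X):
    K,d,V=cv; p=V[:3,:3]@np.array(X)+V[:3,3]
    return cv2.projectPoints(np.array([[p[0],-p[1],-p[2]]]),np.zeros(3),np.zeros(3),K,d)[0][0,0]
E
python3 - <<'E'
from h import *
a=snap('scene','scene0.png');b=snap('top','top0.png')
o=ctrl.observe();print(o)
for n in('scene','top'):print(np.linalg.inv(view(n)[2])[:3].round(3).tolist())
print(rot(o['eef_rot']).round(3), np.array(ctrl.calibration('wrist')['hand_eye']).round(3))
E
```

```text
{'time_s': 0.1, 'joint_pos': array([-1.2651869 ,  0.33383663,  0.03986018,  1.4661801 , -0.01340986,
        1.34327422, -0.0585261 ]), 'dq': array([-3.21269447e-04, -1.49547146e-03, -1.89871261e-03, -9.41728160e-04,
        2.18895726e-05, -5.23429052e-04,  1.09220879e-03]), 'tau': array([ 3.37681951e-03, -6.60018539e+01,  1.36947211e+00, -4.06477547e+01,
        1.68092258e-02,  8.86289170e-03, -3.02807985e-05]), 'position': array([0.25585158, 0.59709007, 0.23051368]), 'eef_rot': array([-1.03695671e-04,  2.01040906e-01,  9.79582585e-01, -7.08705577e-04]), 'wrist_force': array([-0.46145014, -0.20645031, -0.33572621]), 'ft_torque': array([ 0.00271438, -0.02612965, -0.01495092]), 'grip_force': 0.0, 'width': 0.08542266804355814}
[[-0.749, -0.528, 0.4, 0.981], [0.663, -0.585, 0.468, 0.484], [-0.014, 0.616, 0.788, 0.876]]
[[0.017, 0.981, -0.194, 0.387], [-1.0, 0.022, 0.022, 0.02], [0.026, 0.194, 0.981, 1.072]]
[[-0.919  0.394 -0.   ]
 [ 0.394  0.919 -0.001]
 [-0.    -0.001 -1.   ]] [[-0.     0.948  0.317  0.082]
 [ 1.     0.    -0.001  0.001]
 [-0.001  0.317 -0.948 -0.143]
 [ 0.     0.     0.     1.   ]]
```

View pics/scene0.png

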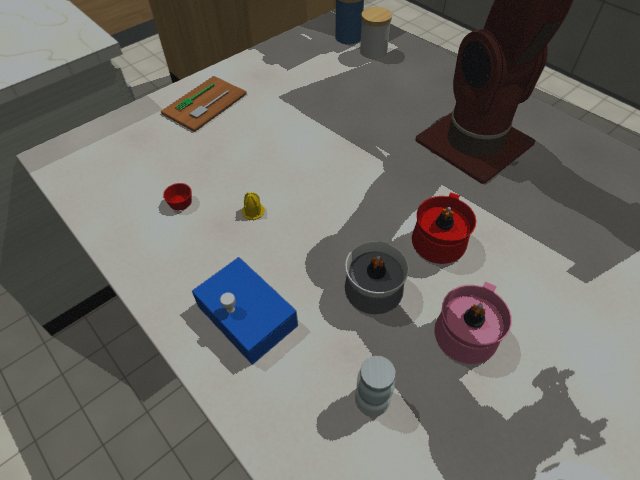

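View pics/top0.png

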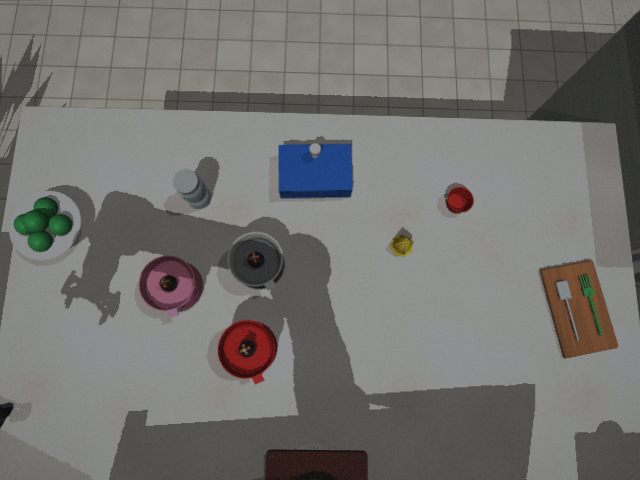

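The juicer candidates are grey (scene 376,275; top 256,260), red (scene 443,228; top 247,348) and pink (scene 473,320; top 170,283). The grey one matches the description, since pink and red are ruled out. The reamer is at scene (253,206) and top (402,245), the jars at top (188,185), the cup at top (460,200) and the lunchbox at top (315,170).

```bash
python3 - <<'E'
from h import *
a=cv2.imread('pics/scene0.png');b=cv2.imread('pics/top0.png')
f=lambda im,x,y:cv2.resize(im[y:y+60,x:x+80],(400,300),interpolation=cv2.INTER_CUBIC)
cv2.imwrite('pics/crop1.png',np.vstack([np.hstack([f(a,336,235),f(a,213,180)]),np.hstack([f(b,216,230),f(b,362,215)])]))
E
```

```text
(no output)
```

View pics/crop1.png

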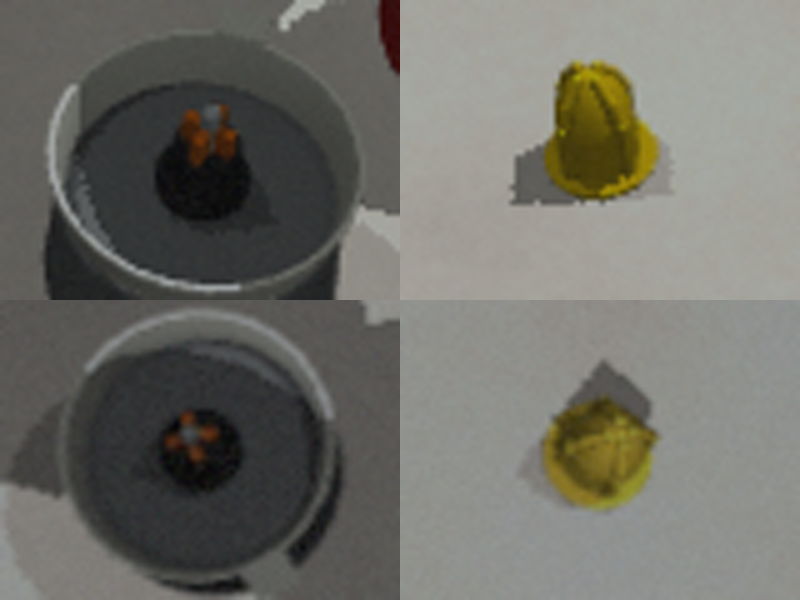

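```bash
python3 - <<'E'
from h import *
s=view('scene');t=view('top')
pin=tri([(s,(378.2,256.8)),(t,(253.4,256.2))]);rm=tri([(s,(253.0,211.2)),(t,(401.8,245.6))])
print('pin',pin,'reamer skirt',rm)
print(onz(s,(253.0,211.2),.003),onz(t,(401.8,245.6),.003))
# tray rim from ellipses
print('rim',onz(s,(336+41,235+32),.093),onz(t,(216+39.5,230+28),.093))
for n,p in(('jar top',(185,180)),):print(n,onz(t,p,.13))
for n,p in(('lunch',(315,170)),('knob',(315,150))):print(n,onz(t,p,.06))
T=pose();d=np.array([rm[0][0],rm[0][1],.25])-T[:3,3];print('tool delta to above reamer',T[:3,:3].T@d)
E
```

```text
pin (array([0.54197858, 0.14909445, 0.12242644]), [np.float64(0.00018813404180203767), np.float64(0.00018813404180221052)]) reamer skirt (array([ 0.59708911, -0.20513503, -0.0019438 ]), [np.float64(0.0006703834593375493), np.float64(0.0006703834593374228)])
[ 0.5988993  -0.20063806  0.003     ] [ 0.59658713 -0.20461138  0.003     ]
rim [0.54431967 0.15185697 0.093     ] [0.5428826  0.14799357 0.093     ]
jar top [0.71126234 0.30983604 0.13      ]
lunch [0.76915442 0.01742196 0.06      ]
knob [0.82129592 0.01848576 0.06      ]
tool delta to above reamer [-0.62962961 -0.6030004  -0.01857244]
```

The manual's scale: shifts go in shares of 0.4 m and turns go in shares of 4 rad. Converting my numbers, -0.037 m / 0.4 = -0.0925, -0.0185 m / 0.4 = -0.0463.

Emit:
hand_motion(
  segments="0.085 -0.0925 -0.0463 0 0;0.085 -0.0925 -0.0463 0 0;0.085 -0.0925 -0.0463 0 0;0.085 -0.0925 -0.0463 0 0;0.085 -0.0925 -0.0463 0 0;0.085 -0.0925 -0.0463 0 0;0.085 -0.0925 -0.0463 0 0;0.085 -0.0925 -0.0463 0 0;0.085 -0.0925 -0.0463 0 0;0.085 -0.0925 -0.0463 0 0",
  clamp_n=40,
)

```text
time_s: 0.93
position: [0.524, 0.2798, 0.2311]
eef_rot: [-0.0, 0.201, 0.98, -0.0]
wrist_force: [1.0, 1.0, 0.5]
width: 0.0849
grip_force: 0.0
```

Emit:
hand_motion(
  segments="0.085 -0.0925 -0.045 0 0;0.085 -0.05 -0.09 0 0;0.085 -0.05 -0.09 0 0;0.085 -0.05 -0.09 0 0;0.085 -0.05 -0.09 0 0;0.085 -0.05 -0.09 0 0;0.085 -0.05 -0.09 0 0;0.085 -0.05 -0.09 0 0;0.085 -0.05 -0.09 0 0;0.085 -0.05 -0.09 0 0",
)

```text
time_s: 1.77
position: [0.5876, -0.12, 0.2312]
eef_rot: [-0.0, 0.201, 0.98, 0.0]
wrist_force: [1.0, 0.7, -1.3]
width: 0.085
grip_force: 0.0
```

Emit:
hand_motion(
  segments="0.085 -0.05 -0.09 0 0;0.085 -0.05 -0.09 0 0;0.085 0 0 0 0;0.085 0 0 0 0",
)

```text
time_s: 2.1
position: [0.5954, -0.2037, 0.2308]
eef_rot: [-0.0, 0.204, 0.979, -0.001]
wrist_force: [0.6, 0.0, -0.5]
width: 0.0849
grip_force: 0.0
```

```bash
python3 - <<'E'
from h import *
T=pose();im=snap('wrist','w1.png');np.save('T1.npy',T)
print(T.round(4),proj(view('wrist',T),[.597,-.204,.003]), ctrl.observe()['joint_pos'].round(2))
E
```

```text
[[-9.169e-01  3.990e-01 -1.200e-03  5.954e-01]
 [ 3.990e-01  9.169e-01 -1.300e-03 -2.037e-01]
 [ 6.000e-04 -1.700e-03 -1.000e+00  2.308e-01]
 [ 0.000e+00  0.000e+00  0.000e+00  1.000e+00]] [317.23173992 208.42406174] [-0.19  0.32  0.57  1.54 -0.17  1.33  1.56]
```

View pics/w1.png

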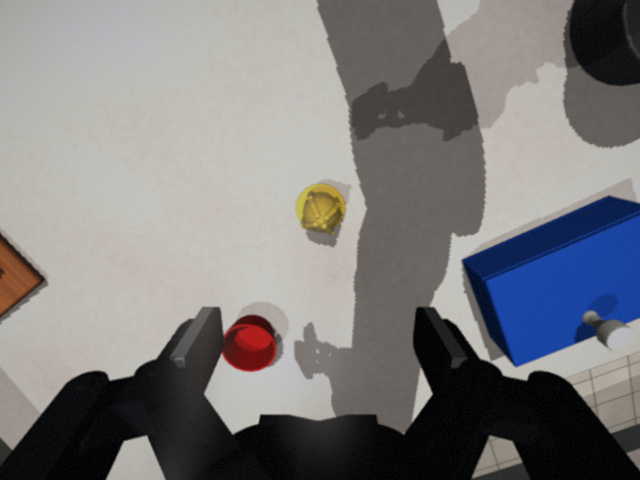

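The wrist view shows the reamer at about (321,209), with the cup at (250,343) and the lunchbox to the lower right. Next I enlarge it to read the rib angle.

```bash
python3 - <<'E'
from h import *
im=cv2.imread('pics/w1.png');hsv=cv2.cvtColor(im,cv2.COLOR_BGR2HSV)
m=cv2.inRange(hsv,(20,120,40),(35,255,255))
n,l,s,c=cv2.connectedComponentsWithStats(m);print(s[1:],c[1:].round(1))
T=np.load('T1.npy');v=view('wrist',T)
for z in(.003,.05,.06):print(z,proj(v,[.597,-.204,z]))
cv2.imwrite('pics/w1c.png',cv2.resize(im[174:249,271:371],(800,600),interpolation=cv2.INTER_CUBIC))
E
```

```text
[[ 297  184   48   50 1777]] [[320.6 207.2]]
0.003 [317.23173992 208.42406174]
0.05 [317.10196716 218.90165956]
0.06 [317.06975245 221.50344463]
```

View pics/w1c.png

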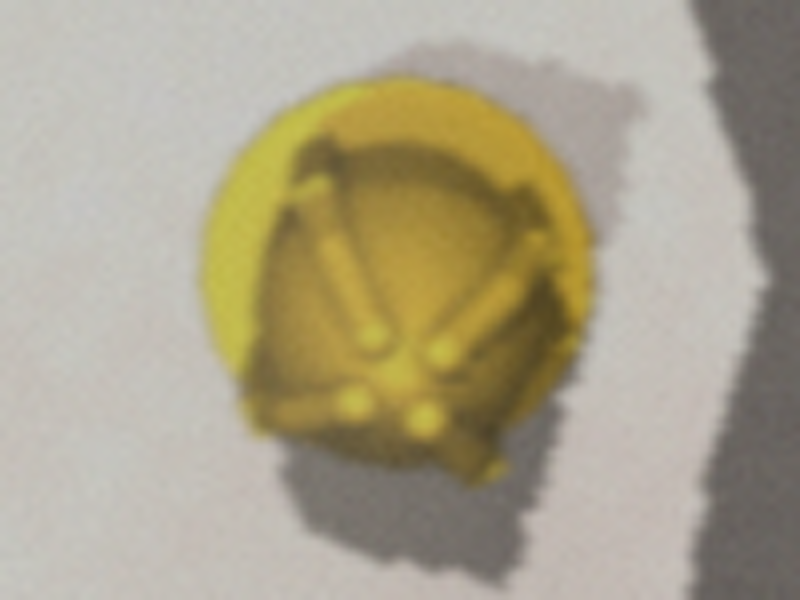

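```bash
python3 - <<'E'
from h import *
T=np.load('T1.npy');v=view('wrist',T)
f=lambda x,y:(271+x/8-.44,174+y/8-.44)
print('skirt',onz(v,f(399,270),.003), 'tri',tri([(v,f(399,270)),(view('top'),(401.8,245.6)),(view('scene'),(253,211.2))]))
P=np.array([onz(v,f(*p),.038) for p in((315,185),(535,240),(490,470),(258,415))]);c=P.mean(0)
print('ribs',P.round(4),c)
for p in P:
  d=p-c;print(np.hypot(*d[:2]),np.arctan2(d[1],d[0])%(np.pi/2))
A=np.array([onz(v,f(*p),.058) for p in((375,335),(443,352),(427,418),(357,403))]);ca=A.mean(0);print(ca)
for p in A:
  d=p-ca;print(np.hypot(*d[:2]),np.arctan2(d[1],d[0])%(np.pi/2))
print('tool y ang',np.arctan2(T[1,1],T[0,1]))
E
```

```text
skirt [ 0.59726365 -0.20019813  0.003     ] tri (array([ 0.59750714, -0.20262408,  0.00086141]), [np.float64(0.0022543424071253828), np.float64(0.0024560134703393386), np.float64(0.0004433593144406175)])
ribs [[ 0.5758 -0.2027  0.038 ]
 [ 0.5934 -0.18    0.038 ]
 [ 0.6191 -0.197   0.038 ]
 [ 0.6003 -0.2216  0.038 ]] [ 0.59714938 -0.20031616  0.038     ]
0.021433127433555507 0.11040148667737659
0.020654443744709053 0.184585756762367
0.022187268318670756 0.15058065224503014
0.021503547933680353 0.14736174335378727
[ 0.59812156 -0.20074863  0.058     ]
0.006069986353031585 0.1216997017275614
0.005994717767085037 0.13866863060922685
0.0060561555655172915 0.15245781246008877
0.006181235588406626 0.14085794431559684
tool y ang 1.1603523677819516
```

In the tool's units: 0.02 m / 0.4 = 0.05, 0.003 m / 0.4 = 0.0075, -0.11 rad / 4 = -0.0275.

Emit:
hand_motion(
  segments="0.085 0 0 0.05 -0.0275;0.085 0 0 0.05 -0.0275;0.085 0 0 0.05 -0.0275;0.085 0 0 0.05 -0.0275;0.085 0 0 0.05 -0.0283;0.085 -0.005 0.0075 0.025 0;0.085 0 0 0 0;0.085 0 0 0 0",
)

```text
time_s: 2.82
position: [0.5983, -0.1954, 0.1215]
eef_rot: [-0.0, -0.073, 0.997, 0.0]
wrist_force: [0.8, -0.0, 0.9]
width: 0.0852
grip_force: 0.0
```

```bash
python3 - <<'E'
from h import *
T=pose();im=snap('wrist','w2.png');np.save('T2.npy',T)
print(T.round(4), ctrl.observe()['joint_pos'].round(2))
v=view('wrist',T);c=proj(v,[.5972,-.2003,.03]).round().astype(int);print(c)
cv2.imwrite('pics/w2c.png',cv2.resize(im[c[1]-75:c[1]+75,c[0]-100:c[0]+100,::-1],(800,600),interpolation=cv2.INTER_CUBIC))
E
```

```text
[[-9.893e-01 -1.457e-01 -4.000e-04  5.983e-01]
 [-1.457e-01  9.893e-01  5.000e-04 -1.954e-01]
 [ 3.000e-04  6.000e-04 -1.000e+00  1.215e-01]
 [ 0.000e+00  0.000e+00  0.000e+00  1.000e+00]] [-0.11  0.39  0.45  1.67 -0.18  1.13  2.11]
[309 244]
```

View pics/w2c.png

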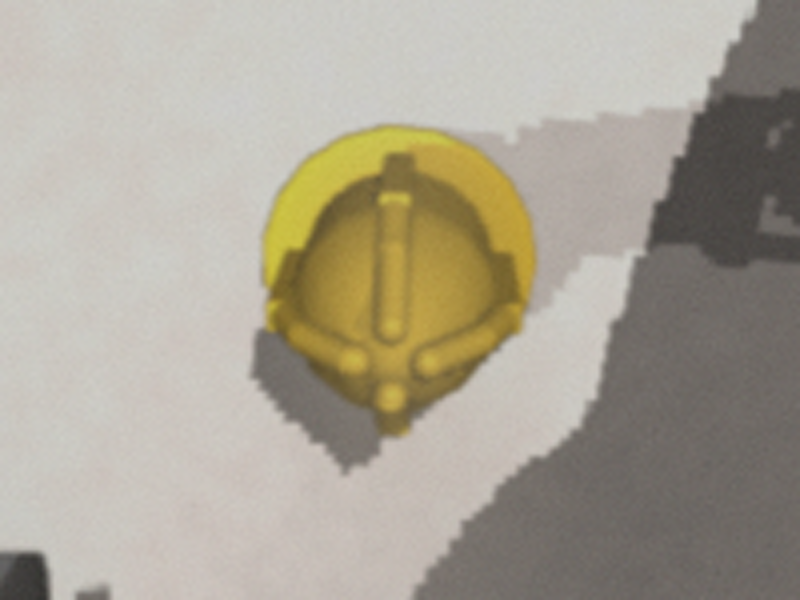

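```bash
python3 - <<'E'
from h import *
T=np.load('T2.npy');v=view('wrist',T);v1=view('wrist',np.load('T1.npy'))
f=lambda x,y:(209+x/4-.37,169+y/4-.37)
g=lambda x,y:(271+x/8-.44,174+y/8-.44)
P=np.array([onz(v,f(*p),.038) for p in((393,200),(522,318),(393,430),(274,318))]);c=P.mean(0)
print(P.round(4),c)
for p in P:
  d=p-c;print(np.hypot(*d[:2]),np.arctan2(d[1],d[0])%(np.pi/2))
sk=onz(v,f(399,262),.003);print('skirt',sk)
t=tri([(v,f(391,383)),(v1,g(399,380))]);print('apex 2 wrist views',t)
for X in(c,sk):print('tool',T[:3,:3].T@(X-T[:3,3]))
E
```

```text
[[ 0.5765 -0.2048  0.038 ]
 [ 0.5946 -0.1791  0.038 ]
 [ 0.6195 -0.1989  0.038 ]
 [ 0.6011 -0.2229  0.038 ]] [ 0.59793594 -0.20143366  0.038     ]
0.021682678785731647 0.1563841576836138
0.022537221031864594 0.14702480282697739
0.021748657262602417 0.11543304497486541
0.02164739670921242 0.14443437107011148
skirt [ 0.5982577  -0.20164762  0.003     ]
apex 2 wrist views (array([ 0.59658728, -0.20073339,  0.07043681]), [np.float64(0.0007898950258086602), np.float64(0.0007898950258086855)])
tool [ 0.00117878 -0.00598303  0.08348426]
tool [ 0.00087955 -0.0062613   0.11848401]
```

In the tool's units: 0.03 m / 0.4 = 0.075, -0.006 m / 0.4 = -0.015.

Emit:
hand_motion(
  segments="0.085 0.0025 -0.015 0.05 0;0.085 0 0 0.075 0;0.085 0 0 0.075 0;0.085 0 0 0.05 0;0.085 0 0 0.0325 0;0.085 0 0 0 0",
)

```text
time_s: 3.37
position: [0.597, -0.2023, 0.0067]
eef_rot: [-0.001, -0.074, 0.997, 0.0]
wrist_force: [-0.3, 0.1, -0.1]
width: 0.085
grip_force: 0.0
```

Emit:
hand_motion(
  segments="0.06 0 0 0 0;0.05 0 0 0 0;0.03 0 0 0 0;0.03 0 0 0 0;0.03 0 0 0 0;0.03 0 0 0 0;0.03 0 0 0 0;0.03 0 0 0 0",
  clamp_n=60,
)

```text
time_s: 4.03
position: [0.5992, -0.2033, 0.0105]
eef_rot: [0.002, -0.074, 0.997, -0.0]
wrist_force: [-0.6, 1.1, 6.3]
width: 0.0444
grip_force: 60.5
```

In the tool's units: -0.04 m / 0.4 = -0.1, 0.036 m / 0.4 = 0.09.

Emit:
hand_motion(
  segments="0.03 0 0 -0.075 0;0.03 0 0 -0.1 0;0.03 0 0 -0.1 0;0.03 0 0 -0.1 0;0.03 0 0 -0.1 0;0.03 -0.0425 0.09 0 0;0.03 -0.0425 0.09 0 0;0.03 -0.0425 0.09 0 0;0.03 -0.0425 0.09 0 0;0.03 -0.0425 0.09 0 0",
  clamp_n=80,
)

```text
time_s: 4.87
position: [0.6558, -0.0105, 0.1998]
eef_rot: [0.001, -0.074, 0.997, 0.0]
wrist_force: [0.8, 0.1, -1.0]
width: 0.0439
grip_force: 81.5
```

Emit:
hand_motion(
  segments="0.03 0 0.09 0 0;0.03 0 0.09 0 0;0.03 0 0.09 0 0;0.03 0 0.09 0 0;0.03 0 0.08 0 0;0.03 0 0 0 0;0.03 0 0 0 0",
)

```text
time_s: 5.45
position: [0.6288, 0.1648, 0.1991]
eef_rot: [0.0, -0.076, 0.997, 0.001]
wrist_force: [-0.0, -0.5, -0.1]
width: 0.0442
grip_force: 81.5
```

```bash
python3 - <<'E'
from h import *
T=pose();im=snap('wrist','w3.png');np.save('T3.npy',T)
print(T.round(4), ctrl.observe()['joint_pos'].round(2))
v=view('wrist',T);print(proj(v,[.542,.149,.114]))
cv2.imwrite('pics/w3c.png',im[:,:,::-1])
E
```

```text
[[-9.884e-01 -1.521e-01  6.000e-04  6.288e-01]
 [-1.521e-01  9.884e-01  1.100e-03  1.648e-01]
 [-8.000e-04  1.000e-03 -1.000e+00  1.991e-01]
 [ 0.000e+00  0.000e+00  0.000e+00  1.000e+00]] [-0.57  0.36  0.32  1.52 -0.12  1.28  1.49]
[311.7119248 118.6195736]
```

View pics/w3c.png

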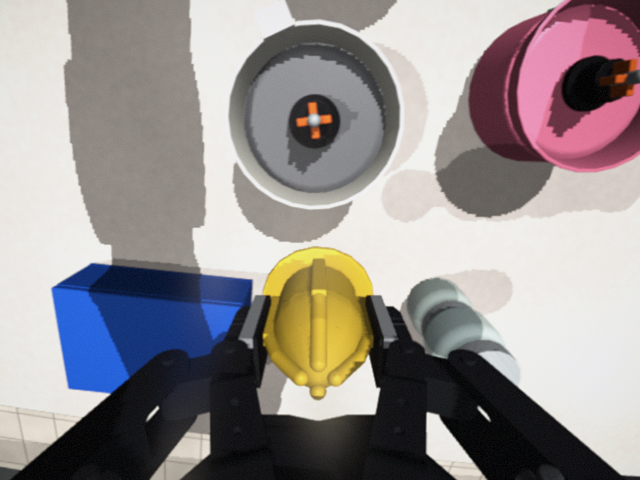

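The reamer is held upright at (318,310), and the grey juicer's drive is at (314,121) with its wings almost square to the tool. I measure both precisely from this picture.

```bash
python3 - <<'E'
from h import *
from scipy.optimize import minimize_scalar
im=cv2.imread('pics/w3.png');T=np.load('T3.npy');v=view('wrist',T);hsv=cv2.cvtColor(im,cv2.COLOR_BGR2HSV)
m=cv2.inRange(hsv,(3,130,90),(18,255,255));m[:,:280]=0;m[:,350:]=0;m[160:]=0;m[:90]=0
ys,xs=np.nonzero(m);print(len(xs),xs.min(),xs.max(),ys.min(),ys.max())
W=np.array([onz(v,(x,y),.114) for x,y in zip(xs,ys)])[:,:2]
c=(W.max(0)+W.min(0))/2
from scipy.optimize import minimize
def cost(p):
    d=W-p[:2];a=p[2];u=d@np.array([np.cos(a),np.sin(a)]);w=d@np.array([-np.sin(a),np.cos(a)])
    return np.mean(np.minimum(abs(u),abs(w))**2)*1e6
r=min((minimize(cost,[c[0],c[1],a],method='Nelder-Mead') for a in(0,.3,.6,-.3)),key=lambda r:r.fun)
print('wings ctr',r.x,r.fun,c,'bbox ctr')
pc=tri([(v,(314.2,121)),(view('top'),(253.4,256.2)),(view('scene'),(378.2,256.8))]);print('pin',pc)
print('wrist pin ray at .124',onz(v,(314.2,121),.124))
print('tool x ang',np.arctan2(T[1,0],T[0,0])%(np.pi/2))
# reamer in hand
he=np.eye(4);hv=view('wrist',he)
for z in(.0085,.0105,.0135):print('skirt px for z',z,proj(hv,[.028,0,z]),proj(hv,[0,.028,z]),proj(hv,[0,-.028,z]))
y=cv2.inRange(hsv,(20,120,40),(35,255,255));Y,X=np.nonzero(y);print('yellow top row',Y.min(),X[Y==Y.min()].mean(),'cols',X.min(),X.max(),Y[X==X.min()].mean(),Y[X==X.max()].mean())
X=np.append(r.x[:2],.124)-T[:3,3];print('tool delta drive',T[:3,:3].T@X)
E
```

```text
426 296 331 102 138
wings ctr [0.54271108 0.15036163 0.26996026] 2.87115732067596 [0.54275933 0.15026869] bbox ctr
pin (array([0.54257952, 0.14979344, 0.12297422]), [np.float64(0.0013563079934825015), np.float64(0.00106544304329056), np.float64(0.00040621117157168033)])
wrist pin ray at .124 [0.54340217 0.15090098 0.124     ]
tool x ang 0.15265349494908742
skirt px for z 0.0085 [315.06975663 247.5539559 ] [370.80575093 299.97236901] [259.63360002 300.00677751]
skirt px for z 0.0105 [315.09858799 246.17763348] [370.22110308 298.09478716] [260.26912692 298.12882734]
skirt px for z 0.0135 [315.1406014  244.17229824] [369.36758514 295.35421865] [261.19693198 295.38770853]
yellow top row 247 315.5 cols 262 373 337.2 340.0
tool delta drive [ 0.08732638 -0.00127541  0.07499858]
```

In the tool's units: 0.03 m / 0.4 = 0.075, 0.027 m / 0.4 = 0.0675, -0.057 rad / 4 = -0.0143.

Emit:
hand_motion(
  segments="0.03 0.075 -0.0013 0 0;0.03 0.075 -0.0013 0 0;0.03 0.0675 -0.0013 0 0;0.03 0 0 0.05 -0.015;0.03 0 0 0.05 -0.0143;0.03 0 0 0.035 0;0.03 0 0 0 0;0.03 0 0 0 0;0.03 0 0 0 0",
)

```text
time_s: 6.25
position: [0.5444, 0.1466, 0.1456]
eef_rot: [0.001, -0.131, 0.991, 0.0]
wrist_force: [0.1, -0.0, -0.4]
width: 0.0442
grip_force: 81.5
```

```bash
python3 - <<'E'
from h import *
P=[]
for i in range(3):
  im=ctrl.camera('scene');T=pose();P.append(T[:3,3])
im2=snap('wrist','w4.png')
print(np.array(P).round(4),np.arctan2(T[1,0],T[0,0])%(np.pi/2),T.round(4)[:3,2])
print('tool delta',T[:3,:3].T@(np.array([.5427,.1503,.124])-T[:3,3]))
s=view('scene');t=view('top');b=ctrl.camera('top')
f=lambda im,c:cv2.resize(im[c[1]-30:c[1]+30,c[0]-40:c[0]+40,::-1],(400,300),interpolation=cv2.INTER_CUBIC)
cv2.imwrite('pics/c4.png',np.vstack([np.hstack([f(im,(378,250)),f(b,(254,252))]),cv2.resize(im2[180:480,120:520,::-1],(800,600))[::2,:]][:1]))
E
```

```text
[[0.5445 0.1469 0.1457]
 [0.5444 0.1471 0.1456]
 [0.5443 0.1473 0.1455]] 0.2644620744916022 [ 1.6e-03  6.0e-04 -1.0e+00]
tool delta [0.00078232 0.00332454 0.02148556]
```

View pics/c4.png

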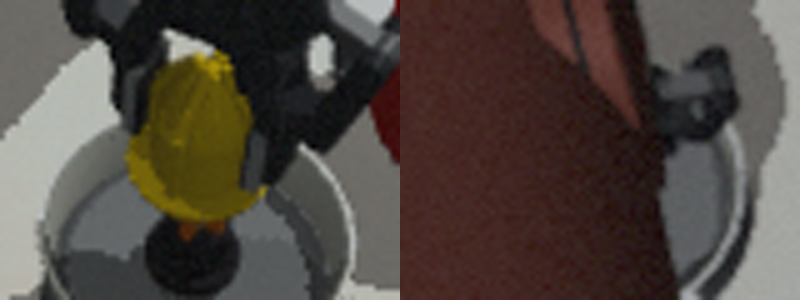

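In the tool's units: 0.0026 m / 0.4 = 0.0065, 0.0008 m / 0.4 = 0.002.

Emit:
hand_motion(
  segments="0.03 0.002 0.0065 0 0;0.03 0 0 0 0;0.03 0 0 0 0;0.03 0 0 0 0;0.03 0 0 0 0;0.03 0 0 0 0",
)

```text
time_s: 7.0
position: [0.542, 0.1497, 0.1443]
eef_rot: [-0.0, -0.132, 0.991, -0.0]
wrist_force: [-0.4, -0.2, -0.2]
width: 0.0441
grip_force: 81.5
```

```bash
python3 -c "
from h import *
T=pose();print(T[:3,3],T[:3,:3].T@(np.array([.5427,.1503,.124])-T[:3,3]))"
```

```text
[0.54204927 0.14965879 0.14427263] [-0.0007987   0.00044997  0.02027249]
```

In the tool's units: 0.004 m / 0.4 = 0.01, 0.003 m / 0.4 = 0.0075.

Emit:
hand_motion(
  segments="0.03 -0.0013 0 0.01 0;0.03 0 0 0.01 0;0.03 0 0 0.01 0;0.03 0 0 0.0075 0;0.03 0 0 0.0075 0;0.03 0 0 0 0;0.03 0 0 0 0",
)

```text
time_s: 7.58
position: [0.5424, 0.1497, 0.1261]
eef_rot: [-0.0, -0.132, 0.991, -0.0]
wrist_force: [-0.6, 0.1, -1.0]
width: 0.044
grip_force: 81.5
```

```bash
python3 -c "
from h import *
o=ctrl.observe();print(o['position'],o['wrist_force'],o['ft_torque'])"
```

```text
[0.54242632 0.14973762 0.12607219] [-0.64261042  0.06993558 -1.03450029] [-0.03590684  0.0338797   0.00517581]
```

The pin is in the bore with no side force. I keep lowering it onto the wings.

In the tool's units: 0.002 m / 0.4 = 0.005, 0.001 m / 0.4 = 0.0025.

Emit:
hand_motion(
  segments="0.03 0 0 0.005 0;0.03 0 0 0.005 0;0.03 0 0 0.005 0;0.03 0 0 0.0025 0;0.03 0 0 0 0;0.03 0 0 0 0",
)

```text
time_s: 8.08
position: [0.5426, 0.1499, 0.1193]
eef_rot: [0.0, -0.132, 0.991, -0.0]
wrist_force: [1.6, 0.7, -1.2]
width: 0.0438
grip_force: 81.5
```

```bash
python3 -c "
from h import *
o=ctrl.observe();print(o['position'],o['wrist_force'],o['ft_torque'])"
```

```text
[0.54262047 0.14986004 0.11929564] [ 1.55856497  0.73996455 -1.16577151] [ 0.04670389 -0.24369396  0.00361897]
```

In the tool's units: 0.002 m / 0.4 = 0.005, 0.001 m / 0.4 = 0.0025.

Emit:
hand_motion(
  segments="0.03 0 0 0.005 0;0.03 0 0 0.005 0;0.03 0 0 0.005 0;0.03 0 0 0.0025 0;0.03 0 0 0 0;0.03 0 0 0 0",
)

```text
time_s: 8.58
position: [0.5426, 0.1498, 0.1122]
eef_rot: [0.0, -0.132, 0.991, -0.0]
wrist_force: [2.5, -0.7, -2.4]
width: 0.0443
grip_force: 81.5
```

```bash
python3 -c "
from h import *
o=ctrl.observe();print(o['position'],o['wrist_force'],o['ft_torque'])"
```

```text
[0.54261796 0.14984438 0.11221613] [ 2.51605586 -0.68504381 -2.41867944] [ 0.14670655 -0.42926844  0.00541474]
```

In the tool's units: 0.002 m / 0.4 = 0.005, -0.0005 m / 0.4 = -0.0013.

Emit:
hand_motion(
  segments="0.03 -0.0013 0 0.0025 0;0.03 0 0 0.005 0;0.03 0 0 0.005 0;0.03 0 0 0 0;0.03 0 0 0 0",
  clamp_n=100,
)

```text
time_s: 9.0
position: [0.543, 0.15, 0.1076]
eef_rot: [-0.0, -0.132, 0.991, 0.0]
wrist_force: [-2.1, 0.2, 5.7]
width: 0.0434
grip_force: 102.0
```

Emit:
hand_motion(
  segments="0.03 0 0 0.005 0;0.03 0 0 0.005 0;0.03 0 0 0 0;0.03 0 0 0 0",
)

```text
time_s: 9.33
position: [0.5432, 0.15, 0.1046]
eef_rot: [0.0, -0.132, 0.991, 0.0]
wrist_force: [-4.7, -1.6, 13.0]
width: 0.0435
grip_force: 103.3
```

```bash
python3 -c "
from h import *
o=ctrl.observe();print(o['position'],o['wrist_force'],o['ft_torque'])"
```

```text
[0.54317756 0.15001025 0.10455106] [-4.7352176  -1.63769497 12.9755413 ] [-0.35692946  1.10366658  0.05230169]
```

In the tool's units: 0.002 m / 0.4 = 0.005, 0.0005 m / 0.4 = 0.0013.

Emit:
hand_motion(
  segments="0.03 0.0013 0 0.005 0;0.03 0 0 0.005 0;0.03 0 0 0 0;0.03 0 0 0 0;0.03 0 0 0 0",
)

```text
time_s: 9.75
position: [0.5437, 0.1501, 0.104]
eef_rot: [0.001, -0.132, 0.991, 0.001]
wrist_force: [-15.7, -5.2, 43.4]
width: 0.0436
grip_force: 106.5
```

```bash
python3 - <<'E'
from h import *
o=ctrl.observe();print(o['position'],o['wrist_force'],o['ft_torque'])
im=ctrl.camera('scene');w=ctrl.camera('wrist')
a=cv2.resize(im[220:310,338:418,::-1],(400,450),interpolation=cv2.INTER_CUBIC)
b=cv2.resize(w[:,:,::-1],(400,300));b=np.vstack([b,np.zeros((150,400,3),np.uint8)])
cv2.imwrite('pics/c5.png',np.hstack([a,b]))
E
```

```text
[0.54365949 0.15013848 0.10395887] [-15.73331381  -5.21672454  43.36499626] [-1.13283373  3.55622706  0.01155042]
```

View pics/c5.png

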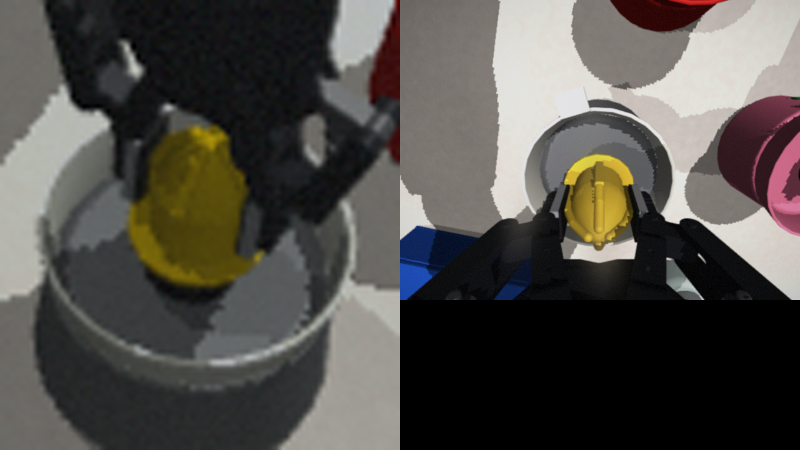

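The push has run into the lower stop: the force jumped to 43 N while the height stayed at 0.104. No orange shows under the seated reamer. I ease the push to a moderate level that still holds it at the stop.

In the tool's units: -0.0015 m / 0.4 = -0.0038.

Emit:
hand_motion(
  segments="0.03 0 0 -0.0038 0;0.03 0 0 0 0;0.03 0 0 0 0;0.03 0 0 0 0;0.03 0 0 0 0;0.03 0 0 0 0",
)

```text
time_s: 10.35
position: [0.5434, 0.1501, 0.1042]
eef_rot: [0.001, -0.132, 0.991, 0.001]
wrist_force: [-10.0, -2.6, 31.4]
width: 0.0438
grip_force: 104.7
```

```bash
python3 -c "
from h import *
o=ctrl.observe();print(o['position'],o['wrist_force'],o['ft_torque'])"
```

```text
[0.54343482 0.15008124 0.10418211] [-10.02258625  -2.58745385  31.41474471] [-0.7707794   2.49444123  0.01019762]
```

```bash
python3 -c "
from cell import ctrl
print(ctrl.sign_off())"
```

```text
the job is handed in; nothing more can be done
None
```

I handed the job in at about 10 s, with the reamer meshed on the grey juicer's drive and the fingers still holding it at the lower stop with about 31 N; the lunchbox, jars and muffin cup were not touched.

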